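Sign out a radio and hold the sagging-bolt gate ajar

TASK

A colleague is borrowing a radio: take the orange sign-out ring from the tray and drop it over the sign-out post, and let go of it. Then open the radio bay: lift the drooping bolt by its brass knob so that its hooked end clears the bent keeper, draw it all the way back while it is lifted, and pull the gate ajar by about 10 cm at its free edge. The gate springs shut, so finish while still holding the bolt or gate there, and leave the blue ring, mug, cup and radio where they are.

Things in the scene. Friction and masses are not known exactly. Their poses are not given: they have to be found in the camera images.
- ring_orange_mid (a point): centre of the loose orange plastic ring (44 mm outside diameter, 26 mm hole, 24 mm high, 30 g), lying flat in one of the tray's two compartments, axis z upright; the point is half-way up, on the axis
- ring_orange: the orange ring itself; origin at the centre of its underside, z along its axis
- ring_blue_mid (a point): centre of the loose blue ring, the same size, in the other compartment; stays there
- tray: fixed black tray, 116 (its x) x 220 (its y) x 18 mm high, walls and floor 5 mm, with a divider across the middle of y making two compartments about 106 x 102 mm; origin under its centre
- stand: fixed sign-out post: wooden disc of 72 mm diameter, 10 mm high, with an upright steel post of 12 mm diameter at its centre, its pointed top 62 mm above the counter; origin under its centre
- bay: fixed open-topped plywood bay, 380 mm wide (its y), with the gate across its front; origin on the counter at the middle of the gate line; its x points into the bay (away from the robot), its y towards the gate's hinge. Walls 110 mm, two gate posts 140 mm high. The gate hinge is at its y = +150 mm, the gate's free edge at y = -130 mm, the post with the keeper at y = -136 to -190 mm
- gate_leaf: plywood gate leaf, 18 mm thick, its top 128 mm above the counter; origin on the vertical hinge axis at counter height, turns with the gate; its free edge is 280 mm from the hinge along its own -y, its front (robot) side is its -x
- gate (a joint): gate angle in rad: 0 shut, grows as the free edge swings towards the robot (the bay's -x), up to 1.2; 0.36 is 100 mm at the free edge. A spring closes it: 0.25 N m when shut, plus 0.5 N m per rad; it shuts when let go. The bolt's hooked end in the keeper keeps it shut
- bolt (a joint): bolt draw in m along the barrel: 0 shot home in the keeper, 0.05 fully drawn towards the hinge. The hooked end is clear of the keeper from 0.030. Light friction (about 0.5 N); the bolt stays where it is drawn
- bolt_lift (a joint): tilt in rad of barrel and bolt about the one screw that still holds the barrel: 0 hanging, drooping 0.09 rad towards the gate's free edge; 0.09 level; 0.14 highest. Drops back by its own weight (about 2 to 3 N at the knob). From about 0.065 up the bolt's hook clears the keeper's lip, below that the lip catches it
- bolt_screw (a point): that screw: the axis (along the gate's x) about which the barrel and bolt tilt, on the bolt's centre line; 90 mm from the hinge, 115 mm above the counter, 24 mm in front of the leaf's middle plane
- bolt_knob (a point): on the brass bolt knob, an upright round pin of 18 mm diameter and 50 mm length, 135 mm from the screw along the bolt when home; the point is on its axis, 16 mm below its top, about 160 mm above the counter, 33 mm above the leaf's top edge. z along the pin, y along the bolt towards the hinge. Raising the bolt to level lifts the knob 12 mm and shifts it 5 mm towards the hinge
- keeper_lip (a point): top edge of the keeper's lip, 90 mm above the counter. Keeper: open-topped steel cup on the front of the post, with a floor, a front wall up to 127 mm above the counter, and on the gate side this lip, bent 25 degrees over the bolt's hooked end (hook 12 mm wide, 18 mm below the bolt's axis). Lift before pulling: pulling first wedges the hook under the lip
- mug: blue mug, 82 mm diameter, 92 mm high, bystander; origin under its centre
- cup: green drinking cup, 72 mm diameter, 95 mm high, bystander; origin under its centre
- radio: black two-way radio standing in the bay, 34 x 58 x 105 mm with a 60 mm aerial, bystander; origin under its centre
Mind the look-alikes: they are no part of the job. Several things have the shape of the ring_orange; the one meant has the colours described above. There is more than one size of the stand; the job needs the larger.

How it is judged:
By the outcome, as a careful person would: the job done as asked, in the order asked, and still so for the second after the job is handed in, while the arm keeps its last pose, push and grip.
It also fails if it takes over 45 s, if anything falls off the work surface, if the arm or the gripper's body presses on something with over 40 N, if the wrist force passes 120 N, or if a joint passes its speed limit or range.

ROBOT

A 6-joint arm with a two-finger parallel gripper is mounted at the origin on the work surface. World frame = base frame: x ahead of the robot, y to its left, z up, the work surface at z = 0. Lengths are in m, angles in rad, forces in N, time in s.
With the tool pointing down it reaches from about 0.35 to 0.775 m from the base axis. Payload 7.3 kg.
Tool frame: the origin (TCP) lies at the very end of the fingers, on their centre line; the grasp point (between the pads) lies 19 mm behind it (robot.hold_point_z is the distance from the TCP to the grasp point, in m); z points along the fingers, y is the direction in which the jaws open and shut (so a half turn about z gives the same grasp; the last joint's range is limited). The gripper opens to 92 mm and grips with 3 to 60 N. Pads are 19 mm wide; open, the fingers measure 130 mm over their backs; the gripper's body (75 mm by 190 mm) begins 47 mm behind the grasp point.
Start: joints at [-0.146, 0.342, 1.524, -0, 1.275, -0.146], TCP at [0.525, 0, 0.227] pointing down, gripper open.
Joint ranges: [-2.53, 2.53], [-0.77, 2.02], [0.04, 2.7], [-1, 4.14], [0.28, 2.66], [-3.11, 3.11]. Speed limits (rad/s): [2.57, 2.57, 3.14, 3.14, 3.14, 3.14].

INTERFACE

Orientations are given as [roll, pitch, yaw] about the fixed x, y, z axes, in that order (R = Rz(yaw) Ry(pitch) Rx(roll)).
In Python, from cell import monitor, viewer, robot gives the robot as it stands.
- The arm moves only by the tool move_arm, never from a script. Its argument "deltas" is a list of rows, each an object of numbers: "x", "y", "z": the shift along the tool's x, y, z in m; "wx", "wy", "wz": the turn, a rotation vector about the tool's x, y, z in degrees; "hand": the opening, from 0 (shut) to 1 (fully open). In form: [{"x": .., "y": .., "z": .., "wx": .., "wy": .., "wz": .., "hand": ..}, ...]. A call has 1 to 8 rows; each row is the pose to reach, as a shift and turn from the pose commanded when the call began, along the tool's axes at that moment; what a row does not reach only later rows make up. A row lasts 1/8 s, in which the tool goes at most 62.5 mm and 10.7 degrees, less where a joint would pass 70% of its speed; a pose out of reach is approached as far as the arm can. A call with a gripper value outside its range is refused whole. The fingers move at their own pace and stop on an object; "grip_force" is the grip in N (left out, the last holds). Time passes only in rows, so rows that repeat a pose let the fingers close. It gives the time, the measured TCP pose, the force and the opening at its end, in the units of the state.
- monitor.observe(): the state, without advancing time (a new reading comes with each control period).
- viewer.read_camera(name): name is "scene" or "side" or "wrist"; returns the picture (480x640x3 uint8, red, green, blue); there is no depth.
- viewer.camera_params(name): a dict with "camera_matrix" (3x3 intrinsics, pixels), "k1" (the pictures are not rectified: a ray, as slopes to the right and down, at radius r is drawn at 1 + k1 r^2 times it, then the intrinsics apply), "R" (3x3) and "t" (3): a world point X has camera coordinates R X + t. Camera axes: x right, y down, z forward; pixel columns grow to the right and rows downward; lengths in m; the calibration is good to about 2 mm. A picture is of the moment at which its call begins: read the wrist's pose just before it. camera_params takes no time and is no camera call; for the wrist camera it gives the pose at the moment of the call.
- robot.hand_in(): hands the job in, once; it reports no verdict.
The state is a dict: "time": time; "qpos": joint angles; "qvel": joint speeds; "joint_efforts": joint torques, N m; "tool_pos": TCP position; "tool_rot": TCP orientation; "contact_force": force on the tool from outside, world axes, zero at the start; "torque": the same for the moment, N m; "opening": finger opening in m.
Only numpy, scipy, OpenCV 4.12 (cv2) and the standard library are available. Lean on these libraries where they do the work, as an engineer would, in place of code of your own. Each camera call takes 0.05 s, during which the arm holds its last target. There are 200 camera calls.

## Working session

There is one attempt and no reset: what is moved stays moved. The work goes in short steps, Python scripts to look and compute and a tool call to move; the robot and the scene stay as the last step left them, time stands still between calls to the robot, and variables do not carry over. Pictures are saved under pics/ and viewed, about 8 in all and at most 12, crops included, and the job is handed in when it is done.

Besides the shell and the picture viewer there is one more tool, called after "Call:" by a JSON object that holds its "op" and its "data", one argument or row to a line. move_arm: Moves the arm, as the interface text tells. Its arguments: {"type":"object","properties":{"deltas":{"type":"array","items":{"type":"object","properties":{"x":{"type":"number"},"y":{"type":"number"},"z":{"type":"number"},"wx":{"type":"number"},"wy":{"type":"number"},"wz":{"type":"number"},"hand":{"type":"number"}}}},"grip_force":{"type":"number"}},"required":["deltas"]}

```bash
ls; mkdir -p pics
cat > h.py <<'E'
import numpy as np, cv2
from cell import monitor, viewer, robot
def snap(n,f):
    p=viewer.camera_params(n); im=viewer.read_camera(n)
    cv2.imwrite(f'pics/{f}.png',im[:,:,::-1]); np.savez(f'pics/{f}.npz',**{k:np.array(v) for k,v in p.items()}); return im
def load(f): return dict(np.load(f'pics/{f}.npz'))
def ray(f,u,v):
    p=load(f); K=p['camera_matrix']; k=float(p['k1'])
    d=np.linalg.solve(K,[u,v,1])[:2]; s=d.copy()
    for _ in range(30): s=d/(1+k*(s@s))
    R=p['R']; return -R.T@p['t'], R.T@np.array([*s,1.])
def atz(f,u,v,z):
    c,d=ray(f,u,v); return c+d*(z-c[2])/d[2]
def tri(*obs):
    A=np.zeros((3,3));b=np.zeros(3);L=[]
    for o in obs:
        c,d=ray(*o); d/=np.linalg.norm(d); P=np.eye(3)-np.outer(d,d); A+=P;b+=P@c; L.append((c,P))
    x=np.linalg.solve(A,b); return x,[np.linalg.norm(P@(x-c)) for c,P in L]
def proj(f,X):
    p=load(f); q=p['R']@np.array(X)+p['t']; s=q[:2]/q[2]; s=s*(1+float(p['k1'])*(s@s)); return (p['camera_matrix']@[*s,1])[:2]
E
python3 - <<'E'
from h import *
for n in ['scene','side','wrist']: snap(n,n+'0')
print(monitor.observe()); print(robot.hold_point_z)
for n in ['scene','side','wrist']: print(n,ray(n+'0',320,240))
E
```

```text
pics
{'time': 0.15, 'qpos': array([-1.45964170e-01,  3.42574549e-01,  1.52480398e+00, -4.19029304e-05,
        1.27538903e+00, -1.46026500e-01]), 'qvel': array([ 5.70500649e-04,  6.20353023e-05, -4.29280331e-03,  1.65152441e-03,
       -2.10376997e-03,  1.71439060e-03]), 'joint_efforts': array([ 7.52666965e-04, -4.31470585e+01, -2.44352603e+01,  7.18239485e-02,
        5.38185902e-02, -1.32920518e-04]), 'tool_pos': array([5.24692940e-01, 7.33217585e-05, 2.26196215e-01]), 'tool_rot': array([-3.14042442e+00, -1.31312028e-04,  1.57087080e+00]), 'contact_force': array([ 0.61934861,  0.21668035, -0.24879657]), 'torque': array([ 0.01007844, -0.03653159, -0.00390945]), 'opening': 0.09196233791561369}
0.0188
scene (array([ 1.64871701, -0.12510823,  1.00522627]), array([-0.76531629,  0.12938663, -0.63052486]))
side (array([0.11289206, 0.83459978, 0.71101945]), array([ 0.40576762, -0.71852268, -0.5649445 ]))
wrist (array([0.52556948, 0.07586982, 0.38441318]), array([-0.00843907, -0.27957626, -0.96011523]))
```

View pics/scene0.png

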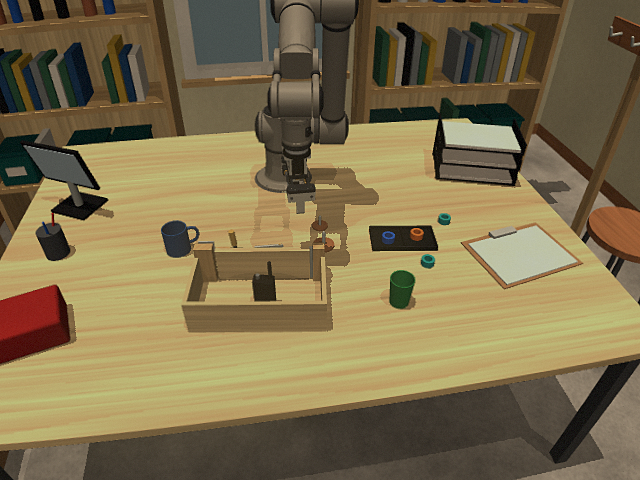

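View pics/side0.png

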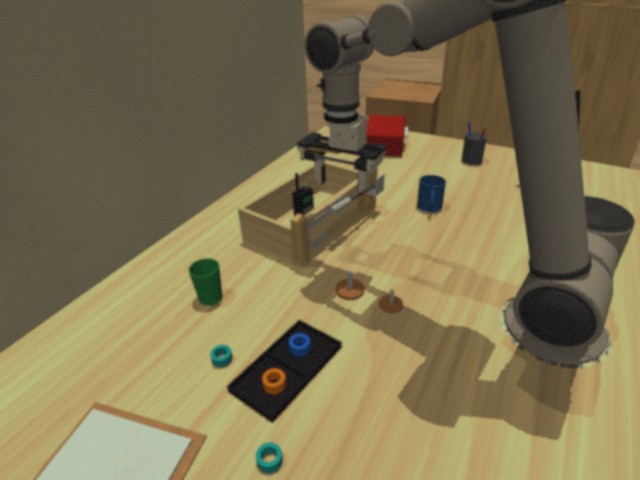

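Scene view: the orange ring is at (417,234) and the blue ring at (388,237). The two teal rings at (444,218) and (428,261) are look-alikes. There are two stands, at side (350,288) and (391,303), and the gate's knob side is near scene (232,240). Next is one enlarged crop to confirm ring and stand.

Run:
```python
from h import *
a=cv2.imread('pics/side0.png')[260:410,220:420]; b=cv2.imread('pics/scene0.png')[205:280,180:460]
A=cv2.resize(a,None,fx=2,fy=2,interpolation=cv2.INTER_CUBIC)
c=cv2.imread('pics/side0.png')[160:260,285:405]
C=cv2.resize(c,(360,300),interpolation=cv2.INTER_CUBIC)
B=cv2.resize(b,(784,210),interpolation=cv2.INTER_CUBIC)
o=np.zeros((520,800,3),np.uint8); o[:300,:400]=A;o[:300,410:770]=C;o[305:515,:784]=B
cv2.imwrite('pics/c1.png',o)
```

```text
(no output)
```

View pics/c1.png

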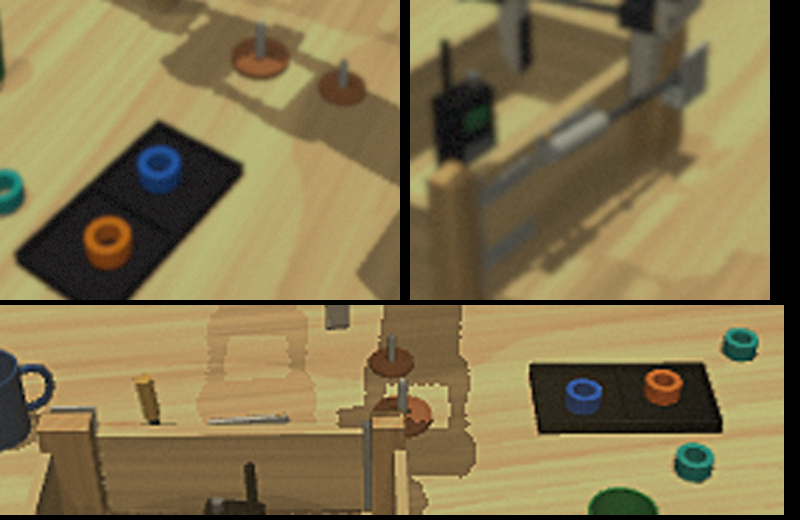

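View pics/wrist0.png

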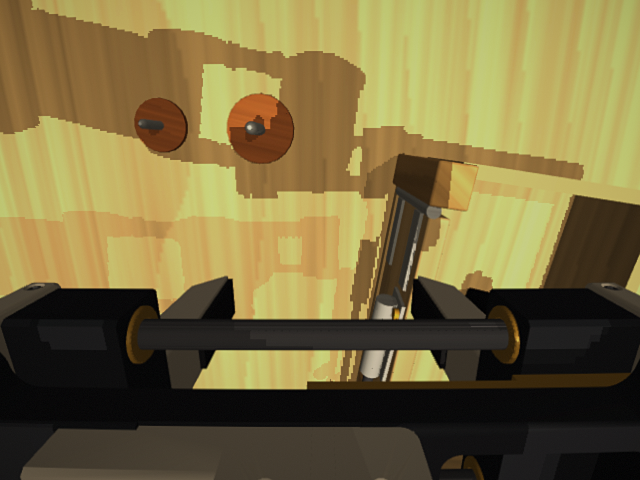

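Confirmed: the orange ring is in the tray compartment farther left, at side (274,376). The larger stand is at wrist (261,128) and side (350,288), with a bigger disc and taller post than the one at (391,303). The brass knob is at scene (231,231) to (234,244).

Run:
```python
from h import *
np.set_printoptions(precision=4,suppress=True)
print('ringtop',tri(('side0',274.5,376),('scene0',416.8,232)), atz('side0',274.5,376,.029),atz('scene0',416.8,232,.029))
print('tip',tri(('side0',350,272.5),('scene0',324,231.5),('wrist0',254,128)))
print('disc',atz('wrist0',261,129,.01),atz('side0',350,288.5,.01), atz('scene0',323.5,244,.01))
print('small',atz('wrist0',161,125,.008))
print('knob top at z',atz('scene0',231,231,.175), 'tray corners',[atz('scene0',180+x/2.8,205+y/2.8,.018) for x,y in[(530,59),(705,59),(721,113),(540,113)]])
print('post corners',[atz('scene0',180+x/2.8,205+y/2.8,.14) for x,y in[(38,128),(52,108),(96,108),(90,132),(375,130),(403,130)]])
print('blue',atz('side0',299.5,340,.029))
# wrist knob? bay post w/ hinge top
print('hingepost',[atz('wrist0',u,v,.14) for u,v in[(478,166),(465,210),(444,207)]])
```

```text
ringtop (array([0.4662, 0.4073, 0.0254]), [np.float64(0.0021862788629227786), np.float64(0.002186278862922894)]) [0.4634 0.4075 0.029 ] [0.4723 0.4068 0.029 ]
tip (array([0.4578, 0.0891, 0.0558]), [np.float64(0.002505921264807452), np.float64(0.0020122518222528175), np.float64(0.003567083128080908)])
disc [0.4599 0.0897 0.01  ] [0.4526 0.0937 0.01  ] [0.4634 0.0872 0.01  ]
small [0.3524 0.0944 0.008 ]
knob top at z [ 0.5607 -0.2012  0.175 ] tray corners [array([0.4013, 0.259 , 0.018 ]), array([0.435 , 0.4759, 0.018 ]), array([0.5389, 0.4584, 0.018 ]), array([0.5052, 0.2453, 0.018 ])]
post corners [array([ 0.5903, -0.3122,  0.14  ]), array([ 0.5599, -0.2992,  0.14  ]), array([ 0.5671, -0.2536,  0.14  ]), array([ 0.6049, -0.2593,  0.14  ]), array([0.6466, 0.0271, 0.14  ]), array([0.6511, 0.0551, 0.14  ])]
blue [0.4674 0.3069 0.029 ]
hingepost [array([0.6367, 0.0599, 0.14  ]), array([0.631 , 0.0279, 0.14  ]), array([0.6151, 0.0301, 0.14  ])]
```

Call:
{"op": "move_arm", "data": {
  "deltas": [
    {"x":0.06,"y":-0.01},
    {"x":0.12,"y":-0.02},
    {"x":0.18,"y":-0.03},
    {"x":0.24,"y":-0.045},
    {"x":0.3,"y":-0.055},
    {"x":0.325,"y":-0.058,"hand":0.65},
    {"x":0.325,"y":-0.058,"hand":0.65}
  ]
}}

```text
schema error: expected keys x, y, z, wx, wy, wz, hand
```

Run:
```python
from h import *
im=snap('wrist','w1')
h=cv2.cvtColor(im,cv2.COLOR_RGB2HSV)
m=cv2.inRange(h,(5,150,120),(20,255,255)); n,l,s,c=cv2.connectedComponentsWithStats(m)
for i in range(1,n):
    if s[i][4]>200: print(s[i],c[i],atz('w1',*c[i],.029))
print(monitor.observe()['tool_pos'])
```

```text
[    0     0   488   255 29013] [185.62027367  95.1917761 ] [0.39024344 0.12118653 0.029     ]
[ 495  152   88   27 1065] [540.41971831 165.14835681] [0.75320163 0.05386498 0.029     ]
[431 161  47  50 895] [446.95083799 186.57206704] [0.65686635 0.03115901 0.029     ]
[420 217  22  37 231] [431.13419913 233.66666667] [ 0.64465866 -0.02041499  0.029     ]
[350 240  19  78 606] [359.72937294 280.45709571] [ 0.56784887 -0.07582529  0.029     ]
[5.24773272e-01 4.97936741e-05 2.26329247e-01]
```

View pics/w1.png

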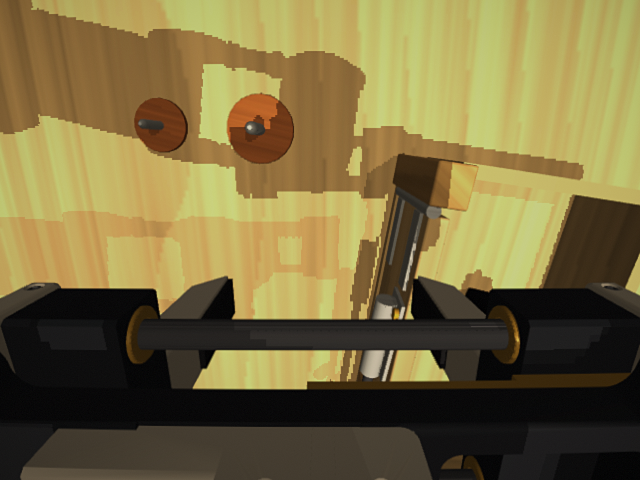

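All seven keys are needed in every row, so that call did not move the arm and the view is unchanged.

Call:
{"op": "move_arm", "data": {
  "deltas": [
    {"x":0.06,"y":-0.01,"z":0,"wx":0,"wy":0,"wz":0,"hand":1},
    {"x":0.12,"y":-0.02,"z":0,"wx":0,"wy":0,"wz":0,"hand":1},
    {"x":0.18,"y":-0.03,"z":0,"wx":0,"wy":0,"wz":0,"hand":1},
    {"x":0.24,"y":-0.045,"z":0,"wx":0,"wy":0,"wz":0,"hand":0.65},
    {"x":0.3,"y":-0.055,"z":0,"wx":0,"wy":0,"wz":0,"hand":0.65},
    {"x":0.325,"y":-0.058,"z":0,"wx":0,"wy":0,"wz":0,"hand":0.65},
    {"x":0.325,"y":-0.058,"z":0,"wx":0,"wy":0,"wz":0,"hand":0.65}
  ]
}}

```text
time: 1.08
tool_pos: [0.4662, 0.3266, 0.2262]
tool_rot: [-3.141, 0.0, 1.574]
contact_force: [-0.4, -0.1, 0.8]
opening: 0.0606
```

Run:
```python
from h import *
im=snap('wrist','w2')
h=cv2.cvtColor(im,cv2.COLOR_RGB2HSV)
m=cv2.inRange(h,(5,180,120),(18,255,255)); n,l,s,c=cv2.connectedComponentsWithStats(m)
for i in range(1,n):
    if s[i][4]>300: print(s[i],c[i],atz('w2',*c[i],.025))
print(monitor.observe()['tool_pos'],monitor.observe()['tool_rot'])
```

```text
[302 112  43  45 965] [323.05595855 133.67150259] [0.46728116 0.41084668 0.025     ]
[290 364  52  18 714] [315.43697479 373.76470588] [0.45863578 0.12105726 0.025     ]
[0.46662415 0.32523077 0.22626749] [-3.14100030e+00  8.13562115e-04  1.57250793e+00]
```

View pics/w2.png

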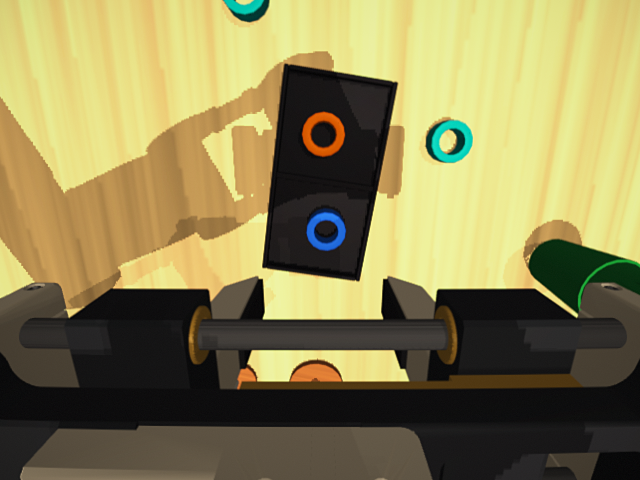

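Orange ring at (323,134), left wall of the tray too near for jaws along x, so I turn the jaws along the tray's long axis.

Call:
{"op": "move_arm", "data": {
  "deltas": [
    {"x":0.02,"y":0,"z":0.01,"wx":0,"wy":0,"wz":-10.5,"hand":0.62},
    {"x":0.04,"y":0,"z":0.03,"wx":0,"wy":0,"wz":-21,"hand":0.62},
    {"x":0.06,"y":0,"z":0.05,"wx":0,"wy":0,"wz":-31.5,"hand":0.62},
    {"x":0.083,"y":0,"z":0.07,"wx":0,"wy":0,"wz":-42,"hand":0.62},
    {"x":0.083,"y":0,"z":0.09,"wx":0,"wy":0,"wz":-52.5,"hand":0.62},
    {"x":0.083,"y":0,"z":0.11,"wx":0,"wy":0,"wz":-63,"hand":0.62},
    {"x":0.083,"y":0,"z":0.12,"wx":0,"wy":0,"wz":-73,"hand":0.62},
    {"x":0.083,"y":0,"z":0.126,"wx":0,"wy":0,"wz":-81,"hand":0.62}
  ]
}}

```text
time: 2.12
tool_pos: [0.4676, 0.4061, 0.1]
tool_rot: [-3.14, -0.001, 2.988]
contact_force: [0.9, 0.5, 0.8]
opening: 0.0567
```

Call:
{"op": "move_arm", "data": {
  "deltas": [
    {"x":0,"y":0,"z":0,"wx":0,"wy":0,"wz":0,"hand":0.62}
  ]
}}

```text
time: 2.25
tool_pos: [0.4675, 0.4064, 0.1003]
tool_rot: [-3.14, -0.001, 2.981]
contact_force: [-0.2, 0.1, 0.1]
opening: 0.0572
```

Run:
```python
from h import *
np.set_printoptions(precision=4,suppress=True)
im=snap('wrist','w3')
h=cv2.cvtColor(im,cv2.COLOR_RGB2HSV)
m=cv2.inRange(h,(5,180,100),(18,255,255)); n,l,s,c=cv2.connectedComponentsWithStats(m)
for i in range(1,n):
    if s[i][4]>300: print(s[i],c[i],atz('w3',*c[i],.025))
o=monitor.observe();print(o['tool_pos'],o['tool_rot'],proj('w3',[.467,.408,.029]),proj('w3',o['tool_pos']))
print('rest tri',tri(('side0',274.5,376),('scene0',416.8,232),('w2',323.5,133)))
```

```text
[ 299  215   60   63 2301] [327.8714 246.4972] [0.4663 0.4107 0.025 ]
[0.4676 0.4068 0.1007] [-3.1411 -0.0001  2.9801] [324.408  249.6936] [323.1013 294.2881]
rest tri (array([0.4666, 0.4088, 0.0258]), [np.float64(0.0035679694387926713), np.float64(0.0012058472657551316), np.float64(0.0029057047830043283)])
```

Call:
{"op": "move_arm", "data": {
  "deltas": [
    {"x":0,"y":0.003,"z":0.045,"wx":0,"wy":0,"wz":0,"hand":0.62},
    {"x":0,"y":0.003,"z":0.08,"wx":0,"wy":0,"wz":0,"hand":0.62},
    {"x":0,"y":0.003,"z":0.09,"wx":0,"wy":0,"wz":0,"hand":0.62},
    {"x":0,"y":0.003,"z":0.09,"wx":0,"wy":0,"wz":0,"hand":0.4},
    {"x":0,"y":0.003,"z":0.09,"wx":0,"wy":0,"wz":0,"hand":0.3},
    {"x":0,"y":0.003,"z":0.09,"wx":0,"wy":0,"wz":0,"hand":0.3}
  ],
  "grip_force": 15
}}

```text
time: 3.05
tool_pos: [0.4684, 0.4115, 0.0123]
tool_rot: [3.14, 0.002, 2.984]
contact_force: [-1.1, -0.6, 4.2]
opening: 0.0436
```

Call:
{"op": "move_arm", "data": {
  "deltas": [
    {"x":0,"y":0,"z":-0.05,"wx":0,"wy":0,"wz":0,"hand":0.3},
    {"x":-0.0,"y":-0.01,"z":-0.095,"wx":0,"wy":0,"wz":0,"hand":0.3},
    {"x":-0.01,"y":-0.068,"z":-0.1,"wx":0,"wy":0,"wz":0,"hand":0.3},
    {"x":-0.018,"y":-0.128,"z":-0.1,"wx":0,"wy":0,"wz":0,"hand":0.3},
    {"x":-0.025,"y":-0.188,"z":-0.1,"wx":0,"wy":0,"wz":0,"hand":0.3},
    {"x":-0.033,"y":-0.248,"z":-0.1,"wx":0,"wy":0,"wz":0,"hand":0.3},
    {"x":-0.041,"y":-0.305,"z":-0.1,"wx":0,"wy":0,"wz":0,"hand":0.3},
    {"x":-0.041,"y":-0.318,"z":-0.1,"wx":0,"wy":0,"wz":0,"hand":0.3}
  ]
}}

```text
time: 4.05
tool_pos: [0.4585, 0.0878, 0.1116]
tool_rot: [-3.142, 0.002, 2.981]
contact_force: [0.3, -0.1, -0.5]
opening: 0.0433
```

Call:
{"op": "move_arm", "data": {
  "deltas": [
    {"x":0,"y":0,"z":0,"wx":0,"wy":0,"wz":0,"hand":0.3},
    {"x":0,"y":0,"z":0,"wx":0,"wy":0,"wz":0,"hand":0.3}
  ]
}}

```text
time: 4.3
tool_pos: [0.4585, 0.0916, 0.111]
tool_rot: [3.141, 0.001, 2.986]
contact_force: [-0.3, 0.3, -0.3]
opening: 0.0435
```

Run:
```python
from h import *
np.set_printoptions(precision=4,suppress=True)
snap('wrist','w4');snap('side','s4');snap('scene','c4')
o=monitor.observe();print(o['tool_pos'],o['tool_rot'],o['opening'],o['contact_force'])
for f in ['w4','s4','c4']: print(f,proj(f,[.459,.09,.062]),proj(f,[.459,.09,.01]))
w=cv2.imread('pics/w4.png')[100:420,160:480]
s=cv2.imread('pics/s4.png')[205:325,290:410]; c=cv2.imread('pics/c4.png')[180:270,270:360]
cv2.imwrite('pics/v4.png',np.hstack([w[:,:,:],cv2.resize(np.vstack([s]),(240,320))[:,:,:],cv2.resize(c,(240,320))]))
```

```text
[0.4583 0.0917 0.1107] [3.1414 0.0002 2.9864] 0.04326272218766414 [-0.3457  0.4731  0.1676]
w4 [319.8366 262.2563] [320.157  239.8812]
s4 [348.4515 270.0112] [348.2582 286.8264]
c4 [324.2811 230.8079] [324.1038 243.0885]
```

View pics/v4.png

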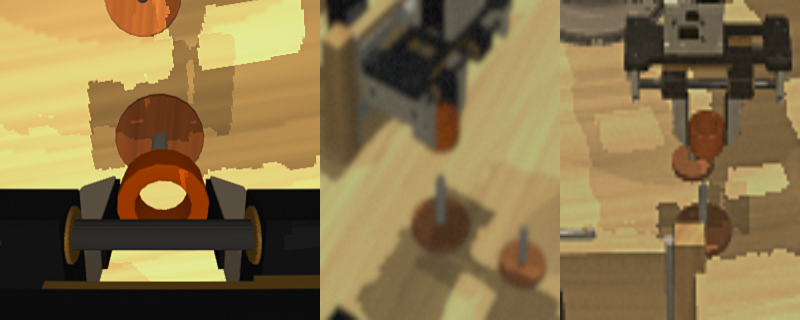

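Wrist view: disc centred at about full-frame (320,238), prediction (320,240). The side view's post tip is at (349,271), prediction (348,270). The ring is held square, so I'm lowering it.

Call:
{"op": "move_arm", "data": {
  "deltas": [
    {"x":-0.0015,"y":-0.0017,"z":0.02,"wx":0,"wy":0,"wz":0,"hand":0.3},
    {"x":-0.0015,"y":-0.0017,"z":0.04,"wx":0,"wy":0,"wz":0,"hand":0.3},
    {"x":-0.0015,"y":-0.0017,"z":0.055,"wx":0,"wy":0,"wz":0,"hand":0.3},
    {"x":-0.0015,"y":-0.0017,"z":0.07,"wx":0,"wy":0,"wz":0,"hand":0.3},
    {"x":-0.0015,"y":-0.0017,"z":0.07,"wx":0,"wy":0,"wz":0,"hand":0.3}
  ]
}}

```text
time: 5.08
tool_pos: [0.4587, 0.0893, 0.0398]
tool_rot: [-3.141, -0.002, 2.986]
contact_force: [0.1, -0.1, 0.1]
opening: 0.0435
```

Call:
{"op": "move_arm", "data": {
  "deltas": [
    {"x":0,"y":0,"z":0.015,"wx":0,"wy":0,"wz":0,"hand":0.3},
    {"x":0,"y":0,"z":0.018,"wx":0,"wy":0,"wz":0,"hand":0.3},
    {"x":0,"y":0,"z":0.018,"wx":0,"wy":0,"wz":0,"hand":0.65},
    {"x":0,"y":0,"z":0.018,"wx":0,"wy":0,"wz":0,"hand":0.65},
    {"x":0,"y":0,"z":-0.03,"wx":0,"wy":0,"wz":0,"hand":0.65},
    {"x":0,"y":0,"z":-0.09,"wx":0,"wy":0,"wz":0,"hand":0.65},
    {"x":0,"y":0,"z":-0.15,"wx":0,"wy":0,"wz":0,"hand":0.65},
    {"x":0,"y":0,"z":-0.2,"wx":0,"wy":0,"wz":0,"hand":0.65}
  ]
}}

```text
time: 6.08
tool_pos: [0.4595, 0.0886, 0.2439]
tool_rot: [3.141, 0.003, 2.984]
contact_force: [1.4, -1.0, -0.3]
opening: 0.0592
```

Call:
{"op": "move_arm", "data": {
  "deltas": [
    {"x":-0.015,"y":-0.06,"z":-0.01,"wx":0,"wy":0,"wz":0,"hand":0.65},
    {"x":-0.03,"y":-0.12,"z":-0.01,"wx":0,"wy":0,"wz":0,"hand":0.65},
    {"x":-0.045,"y":-0.175,"z":-0.01,"wx":0,"wy":0,"wz":0,"hand":0.65},
    {"x":-0.045,"y":-0.19,"z":-0.01,"wx":0,"wy":0,"wz":0,"hand":0.65},
    {"x":-0.045,"y":-0.19,"z":-0.01,"wx":0,"wy":0,"wz":0,"hand":0.65}
  ]
}}

```text
time: 6.7
tool_pos: [0.4738, -0.1065, 0.2509]
tool_rot: [3.141, -0.0, 2.982]
contact_force: [-0.1, 1.2, 0.2]
opening: 0.0596
```

Run:
```python
from h import *
snap('wrist','w5');snap('side','s5')
```

Call:
{"op": "move_arm", "data": {
  "deltas": [
    {"x":-0.01,"y":-0.06,"z":0,"wx":0,"wy":0,"wz":0,"hand":0.65},
    {"x":-0.018,"y":-0.085,"z":0,"wx":0,"wy":0,"wz":0,"hand":0.65},
    {"x":-0.018,"y":-0.085,"z":0,"wx":0,"wy":0,"wz":0,"hand":0.65}
  ]
}}

```text
time: 7.18
tool_pos: [0.479, -0.1926, 0.2506]
tool_rot: [3.141, -0.0, 2.984]
contact_force: [0.5, 0.6, -1.4]
opening: 0.0596
```

Run:
```python
from h import *
snap('wrist','w6');o=monitor.observe();print(o['tool_pos'],o['tool_rot'])
snap('scene','c6')
a=cv2.imread('pics/w5.png')[0:330,130:510];b=cv2.imread('pics/w6.png')[0:330,130:510]
s=cv2.imread('pics/s5.png')[150:330,280:430];c=cv2.imread('pics/c6.png')[200:275,180:350]
o=np.zeros((590,760,3),np.uint8);o[:330,:380]=a;o[:330,380:]=b;o[335:587,:210]=cv2.resize(s,(210,252));o[335:575,215:759]=cv2.resize(c,(544,240))
cv2.imwrite('pics/v6.png',o)
```

```text
[ 0.47876949 -0.19161251  0.25060082] [ 3.14074087e+00 -3.91122620e-04  2.98508556e+00]
```

View pics/v6.png

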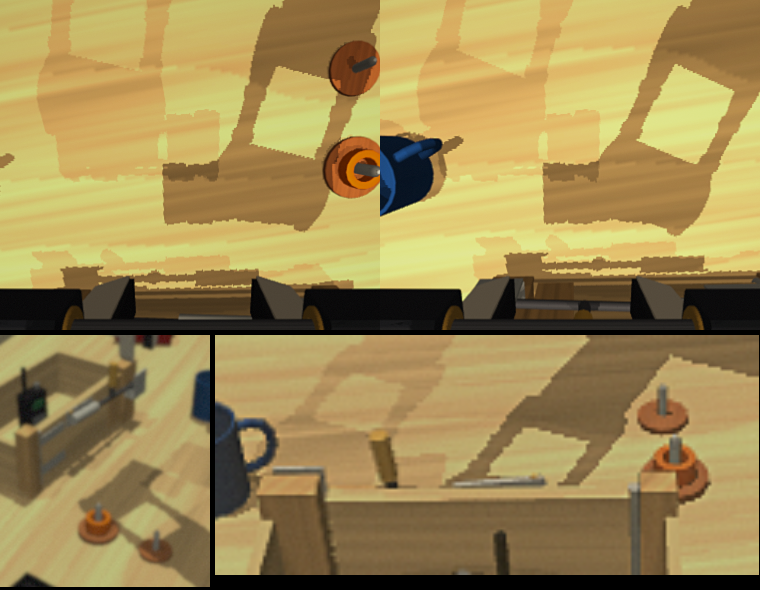

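The ring sits over the larger stand's post. The knob is at side (361,169–188) and scene (231,230)–(235,247).

Run:
```python
from h import *
np.set_printoptions(precision=4,suppress=True)
print('knob top',tri(('s5',361.4,170),('c6',230.6,231)))
for z in (.15,.16,.17): print(z, atz('s5',361.4,179,z), atz('c6',232,238,z))
s=cv2.imread('pics/s5.png')[150:210,330:400];c=cv2.imread('pics/c6.png')[220:260,205:255]
cv2.imwrite('pics/v7.png',np.hstack([cv2.resize(s,(420,360),interpolation=cv2.INTER_CUBIC),cv2.resize(c,(375,360)[:2],interpolation=cv2.INTER_CUBIC)]))
```

```text
knob top (array([ 0.5588, -0.2027,  0.1741]), [np.float64(0.00039573179513083067), np.float64(0.0003957317951306065)])
0.15 [ 0.5553 -0.1968  0.15  ] [ 0.5618 -0.2012  0.15  ]
0.16 [ 0.5474 -0.1784  0.16  ] [ 0.5745 -0.2003  0.16  ]
0.17 [ 0.5395 -0.16    0.17  ] [ 0.5872 -0.1994  0.17  ]
```

View pics/v7.png

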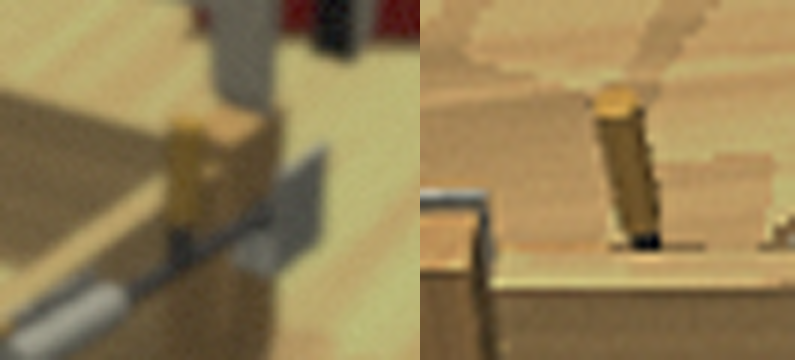

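Call:
{"op": "move_arm", "data": {
  "deltas": [
    {"x":-0.01,"y":0,"z":0,"wx":0,"wy":0,"wz":10.5,"hand":0.65},
    {"x":-0.03,"y":0,"z":0,"wx":0,"wy":0,"wz":21,"hand":0.65},
    {"x":-0.05,"y":0,"z":0,"wx":0,"wy":0,"wz":31.5,"hand":0.65},
    {"x":-0.07,"y":0,"z":0,"wx":0,"wy":0,"wz":42,"hand":0.65},
    {"x":-0.081,"y":0.003,"z":0,"wx":0,"wy":0,"wz":52.5,"hand":0.65},
    {"x":-0.081,"y":0.003,"z":0,"wx":0,"wy":0,"wz":63,"hand":0.65},
    {"x":-0.081,"y":0.003,"z":0,"wx":0,"wy":0,"wz":73.5,"hand":0.65},
    {"x":-0.081,"y":0.003,"z":0,"wx":0,"wy":0,"wz":84,"hand":0.65}
  ]
}}

```text
time: 8.28
tool_pos: [0.5593, -0.2002, 0.2509]
tool_rot: [-3.141, -0.001, 1.515]
contact_force: [-0.3, -0.1, 0.1]
opening: 0.0596
```

Call:
{"op": "move_arm", "data": {
  "deltas": [
    {"x":0,"y":0,"z":0.01,"wx":0,"wy":0,"wz":6,"hand":0.65},
    {"x":0,"y":0,"z":0.02,"wx":0,"wy":0,"wz":6,"hand":0.65},
    {"x":0,"y":0,"z":0.02,"wx":0,"wy":0,"wz":6,"hand":0.65}
  ]
}}

```text
time: 8.65
tool_pos: [0.5588, -0.2013, 0.2299]
tool_rot: [-3.14, -0.001, 1.417]
contact_force: [0.4, 0.2, 0.2]
opening: 0.0598
```

Run:
```python
from h import *
np.set_printoptions(precision=4,suppress=True)
for n,f in (('wrist','w8'),('scene','c8'),('side','s8')): snap(n,f)
o=monitor.observe();print(o['tool_pos'],o['tool_rot'],o['opening'],o['contact_force'])
for f in('w8','c8','s8'): print(f,proj(f,[.5588,-.2027,.176]),proj(f,[.5592,-.199,.14]))
w=cv2.imread('pics/w8.png')[200:480,160:480]
c=cv2.imread('pics/c8.png')[170:270,190:290]
s=cv2.imread('pics/s8.png')[110:210,310:410]
cv2.imwrite('pics/v8.png',np.hstack([w,cv2.resize(c,(240,280)),cv2.resize(s,(240,280))]))
```

```text
[ 0.5593 -0.2023  0.2311] [3.141  0.0001 1.4152] 0.0595346769352391 [-0.2187  0.0449 -0.1376]
w8 [321.9185 262.3112] [321.8565 241.7597]
c8 [230.4399 230.383 ] [233.1125 240.0431]
s8 [361.3212 169.4992] [360.3568 181.6   ]
```

View pics/v8.png

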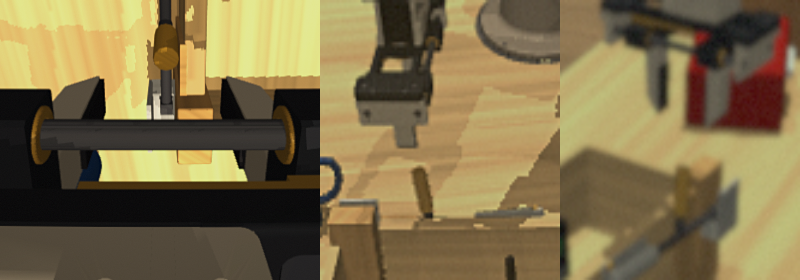

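The knob top is at wrist (325,257), prediction (322,262), about 2–3 mm off and between the fingers. I'm descending and gripping.

Call:
{"op": "move_arm", "data": {
  "deltas": [
    {"x":0.003,"y":0.001,"z":0.03,"wx":0,"wy":0,"wz":0,"hand":0.65},
    {"x":0.003,"y":0.001,"z":0.065,"wx":0,"wy":0,"wz":0,"hand":0.65},
    {"x":0.003,"y":0.001,"z":0.085,"wx":0,"wy":0,"wz":0,"hand":0.65},
    {"x":0.003,"y":0.001,"z":0.085,"wx":0,"wy":0,"wz":0,"hand":0.4},
    {"x":0.003,"y":0.001,"z":0.085,"wx":0,"wy":0,"wz":0,"hand":0.1},
    {"x":0.003,"y":0.001,"z":0.085,"wx":0,"wy":0,"wz":0,"hand":0.1},
    {"x":0.003,"y":0.001,"z":0.085,"wx":0,"wy":0,"wz":0,"hand":0.1}
  ],
  "grip_force": 30
}}

```text
time: 9.68
tool_pos: [0.5609, -0.2, 0.1466]
tool_rot: [3.14, 0.0, 1.414]
contact_force: [0.2, -0.5, 0.2]
opening: 0.0244
```

Call:
{"op": "move_arm", "data": {
  "deltas": [
    {"x":0,"y":0,"z":0,"wx":0,"wy":0,"wz":0,"hand":0.1},
    {"x":0,"y":0,"z":0,"wx":0,"wy":0,"wz":0,"hand":0.1}
  ]
}}

```text
time: 9.93
tool_pos: [0.5608, -0.2, 0.1461]
tool_rot: [3.141, 0.0, 1.414]
contact_force: [0.2, -0.5, 0.6]
opening: 0.0174
```

Call:
{"op": "move_arm", "data": {
  "deltas": [
    {"x":0.0015,"y":0,"z":-0.004,"wx":0,"wy":0,"wz":0,"hand":0.1},
    {"x":0.003,"y":0,"z":-0.008,"wx":0,"wy":0,"wz":0,"hand":0.1},
    {"x":0.0045,"y":0,"z":-0.012,"wx":0,"wy":0,"wz":0,"hand":0.1},
    {"x":0.0055,"y":0,"z":-0.014,"wx":0,"wy":0,"wz":0,"hand":0.1},
    {"x":0.0055,"y":0,"z":-0.014,"wx":0,"wy":0,"wz":0,"hand":0.1}
  ]
}}

```text
time: 10.55
tool_pos: [0.5615, -0.1942, 0.1598]
tool_rot: [3.142, -0.0, 1.414]
contact_force: [1.2, 0.4, -5.1]
opening: 0.0167
```

Call:
{"op": "move_arm", "data": {
  "deltas": [
    {"x":0.008,"y":0,"z":0,"wx":0,"wy":0,"wz":0,"hand":0.1},
    {"x":0.016,"y":0,"z":0,"wx":0,"wy":0,"wz":0,"hand":0.1},
    {"x":0.022,"y":0,"z":0,"wx":0,"wy":0,"wz":0,"hand":0.1},
    {"x":0.022,"y":0,"z":0,"wx":0,"wy":0,"wz":0,"hand":0.1}
  ]
}}

```text
time: 11.05
tool_pos: [0.5649, -0.1718, 0.1596]
tool_rot: [-3.141, -0.0, 1.415]
contact_force: [0.3, 1.2, -5.2]
opening: 0.0174
```

Call:
{"op": "move_arm", "data": {
  "deltas": [
    {"x":0.008,"y":0,"z":0,"wx":0,"wy":0,"wz":0,"hand":0.1},
    {"x":0.016,"y":0,"z":0,"wx":0,"wy":0,"wz":0,"hand":0.1},
    {"x":0.024,"y":0,"z":0,"wx":0,"wy":0,"wz":0,"hand":0.1},
    {"x":0.029,"y":0,"z":0,"wx":0,"wy":0,"wz":0,"hand":0.1},
    {"x":0.029,"y":0,"z":0,"wx":0,"wy":0,"wz":0,"hand":0.1}
  ]
}}

```text
time: 11.68
tool_pos: [0.5693, -0.1454, 0.1607]
tool_rot: [3.141, 0.003, 1.414]
contact_force: [-4.0, -6.1, -1.2]
opening: 0.0173
```

Run:
```python
from h import *
snap('scene','c9');snap('side','s9')
c=cv2.imread('pics/c9.png')[170:270,190:340];s=cv2.imread('pics/s9.png')[120:270,290:410]
cv2.imwrite('pics/v9.png',np.hstack([cv2.resize(c,(480,320)),cv2.resize(s,(300,320))]))
```

```text
(no output)
```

View pics/v9.png

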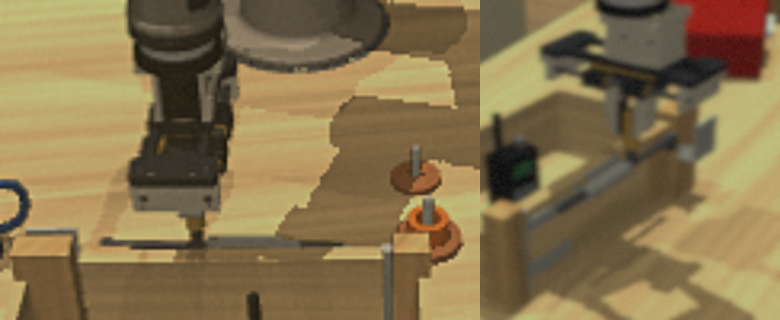

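The knob is gripped, the bolt drawn to its stop (about -6 N back along it) and the hook clear of the keeper. The ring stays on the larger post. Next I swing the gate along its arc.

Call:
{"op": "move_arm", "data": {
  "deltas": [
    {"x":0.0017,"y":-0.0105,"z":0,"wx":0,"wy":0,"wz":3.4,"hand":0.1},
    {"x":0.004,"y":-0.021,"z":0,"wx":0,"wy":0,"wz":6.9,"hand":0.1},
    {"x":0.007,"y":-0.031,"z":0,"wx":0,"wy":0,"wz":10.3,"hand":0.1}
  ]
}}

```text
time: 12.15
tool_pos: [0.5402, -0.1342, 0.1609]
tool_rot: [3.138, 0.003, 1.232]
contact_force: [-1.6, -8.3, -0.4]
opening: 0.0168
```

Call:
{"op": "move_arm", "data": {
  "deltas": [
    {"x":0.001,"y":-0.0105,"z":0,"wx":0,"wy":0,"wz":3.4,"hand":0.1},
    {"x":0.003,"y":-0.021,"z":0,"wx":0,"wy":0,"wz":6.9,"hand":0.1},
    {"x":0.0067,"y":-0.0326,"z":0,"wx":0,"wy":0,"wz":10.9,"hand":0.1},
    {"x":0.0067,"y":-0.0326,"z":0,"wx":0,"wy":0,"wz":10.9,"hand":0.1},
    {"x":0.0067,"y":-0.0326,"z":0,"wx":0,"wy":0,"wz":10.9,"hand":0.1}
  ]
}}

```text
time: 12.78
tool_pos: [0.5115, -0.1168, 0.1608]
tool_rot: [3.138, 0.003, 1.044]
contact_force: [-3.4, -7.4, -0.6]
opening: 0.0174
```

Run:
```python
from h import *
np.set_printoptions(precision=4,suppress=True)
snap('scene','c10');snap('side','s10')
o=monitor.observe();print(o['time'],o['tool_pos'],o['tool_rot'],o['contact_force'],o['opening'])
c=cv2.imread('pics/c10.png')[160:340,150:470];s=cv2.imread('pics/s10.png')[120:420,180:460]
cv2.imwrite('pics/v10.png',np.hstack([cv2.resize(c,(440,300)),cv2.resize(s,(350,300))]))
a=np.array
x,y=a([.9877,-.156]),a([.156,.9877]); H=a([.5693,-.1454])+.024*x+.175*y
k=o['tool_pos'][:2]-H; print('H',H,'r',np.hypot(*k),'theta',np.arctan2(-k@x,-k@y)-np.arctan2(.024,.175))
```

```text
12.875 [ 0.5115 -0.1168  0.1608] [3.1386 0.0025 1.0437] [-2.8339 -7.7364 -1.0313] 0.01767744350191733
H [0.6203 0.0237] r 0.17769215603763924 theta 0.36571965150008146
```

View pics/v10.png

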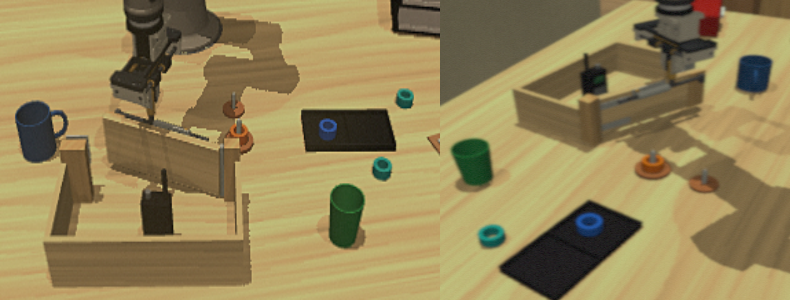

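```bash
python3 -c "
from cell import robot; print(robot.hand_in())"
```

```text
the job is handed in; nothing more can be done
None
```

The job is handed in at about 12.9 s on the robot's clock; the hand-in reports no verdict.

- **Ring:** I took the orange ring from the tray, lowered it over the larger stand's post and let go. The last pictures show it resting on that stand.
- **Bolt:** I gripped the knob, lifted the bolt about 14 mm, and drew it back about 50 mm until it met its stop, with about 6 N pushing back.
- **Gate:** I swung it open along its arc and am still holding the knob there. From the tool's position and an estimated hinge, the angle is about 0.366 rad, or about 10 cm at the free edge. I did not measure the edge itself in the pictures, but the last ones show the gate clearly ajar.
- **Other things:** In the last pictures the blue ring, mug, cup and radio are where they were.

The last force reading was about 8 N, mostly sideways along the bolt as the grip still presses it against its stop. No check failed. One move call was refused early on for missing keys, and the arm did not move. I viewed 10 pictures, one of them a repeat of an unchanged view.

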